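Sweep the turntable deck clear with the scraper from the holder

ROBOT

A 7-joint arm with a two-finger parallel gripper is mounted at the origin on the work surface. World frame = base frame: x ahead of the robot, y to its left, z up, the work surface at z = 0. Lengths are in m, angles in rad, forces in N, time in s.
With the tool pointing down it reaches from about 0.4 to 0.85 m from the base axis. Payload 4.5 kg.
Tool frame: the origin (TCP) lies midway between the tips of the shut fingers; the grasp point (between the pads) lies 19 mm behind it; z points along the fingers, y is the line along which they close (so a half turn about z gives the same grasp; the last joint's range is limited). The gripper opens to 88 mm and grips with 3 to 60 N. Pads are 18 mm wide; open, the fingers measure 123 mm over their backs; the gripper's body (75 mm by 187 mm) begins 45 mm behind the grasp point.
Start: joints at [1.154, 0.689, -0.195, 1.565, 0.157, 0.902, -0.215], TCP at [0.272, -0.563, 0.239] pointing down, gripper open.
Joint ranges: [-3.01, 3.01], [-0.46, 2.08], [-1.47, 1.51], [0.13, 2.56], [-1, 4.14], [0.04, 2.09], [-2.66, 2.66]. Speed limits (rad/s): [2.57, 2.57, 3.14, 3.14, 3.14, 3.14, 3.14].

INTERFACE

Orientations are given as a unit quaternion [x, y, z, w].
In Python, from plant import sensors, eyes, finish_job gives the robot as it stands.
- The arm moves only by the tool send_rows, never from a script. Its argument "rows" is text: rows parted by semicolons, each of 4 numbers parted by spaces: the shift along the tool's x, y, z normalised to -1 to 1, where 1 is 30 cm, then the turn about the tool's z normalised to -1 to 1, where 1 is 2 pi rad. A call has 1 to 10 rows; each row is the pose to reach, as a shift and turn from the pose commanded when the call began, along the tool's axes at that moment, turning the shorter way round; what a row does not reach only later rows make up. A row lasts 1/12 s, in which the tool goes at most 41.7 mm and 7.16 degrees, less where a joint would pass 70% of its speed; a pose out of reach is approached as far as the arm can. A call with a number of a shift or a turn outside -1 to 1 is refused whole. A call with a gripper value outside its range is refused whole. "jaw" is the closure, from -1 (fully open) to 1 (shut), set as the call begins (left out, the last holds). The fingers move at their own pace and stop on an object; "force" is the grip in N (left out, the last holds). Time passes only in rows, so rows that repeat a pose let the fingers close. It gives the time, the measured TCP pose, the force, the opening and the grip force at its end, in the units of the state.
- sensors.get_state(): the state, without advancing time (a new reading comes with each control period).
- eyes.snapshot(name): name is "side" or "top" or "wrist"; returns (picture, depth): 400x640x3 uint8, red, green, blue; 400x640 float32, m along the optical axis (not along the pixel's ray), 0 where there is no reading.
- eyes.calibration(name): a dict with "fov_y" (degrees; the focal length in pixels is half the picture's height over the tangent of half this angle, whatever the lens; pixels are square), "cx", "cy" (the principal point, pixels), "dist_coeffs" ([k1, k2, p1, p2, k3] as OpenCV has them; the pictures are not rectified), "world_from_camera" (4x4, takes a point from camera to world coordinates). Camera axes: x right, y down, z forward; pixel columns grow to the right and rows downward; lengths in m; the calibration is good to about 2 mm. A picture is of the moment at which its call begins: read the wrist's pose just before it. calibration takes no time and is no camera call; for the wrist camera it gives the pose at the moment of the call.
- finish_job(): hands the job in; it is judged then, once.
The state is a dict: "clock": time; "q": joint angles; "qd": joint speeds; "joint_torque": joint torques, N m; "tool_pos": TCP position; "eef_rot": TCP orientation; "contact_force": force on the tool from outside, world axes, zero at the start; "moment": the same for the moment, N m; "opening": opening from 0.0 (shut) to 1.0 (fully open); "finger_force": force on a finger pad.
Only numpy, scipy, OpenCV 4.12 (cv2) and the standard library are available. Lean on these libraries where they do the work, as an engineer would, in place of code of your own. Each camera call takes 0.05 s, during which the arm holds its last target. There are 200 camera calls.

TASK

Pull the yellow-handled scraper straight up out of its upright holder without tipping or shifting the holder, and use the scraper, never the fingers, to sweep all three brass offcuts along the turntable's bridge deck and off its end into the blue tray. Then stand the scraper upright on the round cork pad, wholly on the pad, and let go. Leave the van, tender, dome and square where they are.

Things in the scene. Friction and masses are not known exactly. Their poses are not given: they have to be found in the camera images.
- scraper: Scraper, 200 mm tall, 0.18 kg, starting upright in the holder. Origin: centre of the underside of its black foot; z up along the handle. Foot 64 (x) x 28 (y) x 30 mm (z), a flat-faced block; steel neck 26 x 14 mm from 30 to 52 mm up; yellow handle 26 (x) x 20 mm (y) from 52 to 200 mm up.
- holder: Loose upright aluminium sleeve on a dark flange, 0.9 kg, 85 mm tall, open at the top. Origin: centre of its underside, z up. Flange 96 (x) x 60 (y) x 5 mm; sleeve outside 80 x 44 mm, inside 72 (x) x 36 mm (y), floor 5 mm above the table. The scraper stands on that floor, its x about along the holder's x. The holder stands on the left or the right of the turntable.
- turntable: Fixed cast-aluminium model turntable; it does not turn. Origin: centre of its underside on the table, z up. Round base of radius 100 mm, 30 mm tall; on it a grey bridge deck, 220 mm long along its y, flat top 48 mm above the table. A fixed crank with a red handle stands at x = 120, y = 36 mm, 79 mm tall.
- deck (a point): Centre of the top surface of the bridge deck, 48 mm above the table; axes as the turntable's. A kerb runs down each long side, rising 12 mm above the deck; the clear channel between the kerbs is 76 mm wide (x from -38 to 38 mm). Both ends (y = -110 and 110 mm) are open.
- tray: Fixed open blue tray, 120 (x) x 100 (y) x 34 mm tall, walls and floor 3 mm, against one end of the bridge deck (at y = +155 or -155 mm of the turntable), its inner wall 5 mm under the deck's end; sides parallel to the turntable's. Origin: centre of its underside.
- pad: Fixed round cork pad, 130 mm across, 4 mm thick, flat on the table, on the other side of the turntable from the holder. Origin: centre of its underside.
- offcut1: One of three loose brass offcuts, 20 (x) x 14 (y) x 12 mm, 28 g, lying on the bridge deck within 50 mm of its middle. Origin: centre of its underside.
- offcut2: One of three loose brass offcuts, 20 (x) x 14 (y) x 12 mm, 28 g, lying on the bridge deck within 50 mm of its middle. Origin: centre of its underside.
- offcut3: One of three loose brass offcuts, 20 (x) x 14 (y) x 12 mm, 28 g, lying on the bridge deck within 50 mm of its middle. Origin: centre of its underside.
- van: Bystander: loose olive box van, 39 (x) x 72 (y) x 46 mm tall, standing 9 mm or so beyond the end of the deck that has no tray. Origin: centre of its underside.
- tender: Bystander: loose black tender, 40 x 100 (y) x 47 mm tall, beyond the turntable. Origin: centre of its underside.
- dome: Bystander: loose brass steam dome, 44 mm across, 39 mm tall. Origin: centre of its underside.
- square: Bystander: loose engineer's square lying flat: dark stock 20 (x) x 75 (y) x 14 mm, chrome blade reaching to x = 110 mm. Origin: centre of the stock's underside.
Not all that is in view belongs to the job. There is more than one size of the scraper; the job needs the middle-sized.

How it is judged:
By the outcome, as a careful person would: the job done as asked, in the order asked, and still so for the second after the job is handed in, with the robot touching nothing.
It also fails if it takes over 54 s, if anything falls off the work surface, if the arm or the gripper's body presses on something with over 40 N, if the wrist force passes 120 N, or if a joint passes its speed limit or range.

## Working session

There is one attempt and no reset: what is moved stays moved. The work goes in short steps, Python scripts to look and compute and a tool call to move; the robot and the scene stay as the last step left them, time stands still between calls to the robot, and variables do not carry over. Pictures are saved under pics/ and viewed, at most 10 in all, crops included, and the job is handed in when it is done.

Besides the shell and the picture viewer there is one more tool, called after ">>>" by a JSON object that holds its "name" and its "arguments", one argument or row to a line. send_rows: Moves the arm, as the interface text tells. Scaled input: -1 to 1 covers 30 cm each way for a shift and 2 pi rad each way for a turn. Its arguments: {"type":"object","properties":{"rows":{"type":"string"},"jaw":{"type":"number"},"force":{"type":"number"}},"required":["rows"]}

```bash
mkdir -p pics; ls; cat > h.py <<'E'
import numpy as np, cv2
from plant import sensors, eyes, finish_job
def snap(n):
    c=eyes.calibration(n); p,d=eyes.snapshot(n); return c,p,d
def K(c):
    f=200/np.tan(np.radians(c["fov_y"])/2); return np.array([[f,0,c["cx"]],[0,f,c["cy"]],[0,0,1]])
def rays(c,uv):
    u=cv2.undistortPoints(np.array(uv,float).reshape(-1,1,2),K(c),np.array(c["dist_coeffs"],float)).reshape(-1,2)
    return np.c_[u,np.ones(len(u))]
def plane(c,uv,z):
    T=np.array(c["world_from_camera"]); r=rays(c,uv)@T[:3,:3].T; o=T[:3,3]
    return o+r*((z-o[2])/r[:,2])[:,None]
def cloud(c,d):
    v,u=np.mgrid[0:400,0:640]; r=rays(c,np.c_[u.ravel(),v.ravel()])*d.reshape(-1,1)
    T=np.array(c["world_from_camera"]); return (r@T[:3,:3].T+T[:3,3]).reshape(400,640,3)
def proj(c,P):
    T=np.linalg.inv(np.array(c["world_from_camera"])); rv,_=cv2.Rodrigues(T[:3,:3])
    return cv2.projectPoints(np.array(P,float).reshape(-1,1,3),rv,T[:3,3],K(c),np.array(c["dist_coeffs"],float))[0].reshape(-1,2)
def save(n,p): cv2.imwrite(f"pics/{n}.png",p[:,:,::-1])
E
python3 - <<'E'
from h import *
for n in("top","side"):
    c,p,d=snap(n); save(n,p); np.savez(f"{n}.npz",p=p,d=d); print(n,np.round(c["world_from_camera"],3).tolist(),c["fov_y"])
s=sensors.get_state(); print(s)
E
```

```text
pics
top [[0.019, -0.997, 0.071, 0.534], [-1.0, -0.02, -0.013, 0.076], [0.014, -0.071, -0.997, 1.167], [0.0, 0.0, 0.0, 1.0]] 56.1080421333924
side [[-0.837, -0.272, 0.475, 0.069], [-0.547, 0.447, -0.707, 0.868], [-0.02, -0.852, -0.523, 0.639], [0.0, 0.0, 0.0, 1.0]] 51.44265219593278
{'clock': 0.1, 'q': array([ 1.15378395,  0.68986686, -0.19450066,  1.56621895,  0.15730839,
        0.90248512, -0.21510418]), 'qd': array([ 0.00146412, -0.0030644 , -0.00177896, -0.00239087, -0.00082581,
        0.00106093, -0.00156891]), 'joint_torque': array([-2.73695507e-03, -5.28492343e+01, -1.27161764e+00, -1.53834987e+01,
       -5.25998615e-02,  1.97361907e-03,  7.48627622e-05]), 'tool_pos': array([ 0.27202149, -0.56208786,  0.2380161 ]), 'eef_rot': array([ 9.74696418e-01,  2.23531344e-01, -2.42864052e-04, -7.56199298e-04]), 'contact_force': array([ 0.25637402, -0.55549253, -0.23607089]), 'moment': array([-0.0516002 ,  0.06305874,  0.01151302]), 'finger_force': 0.0, 'opening': 1.00205661037196}
```

View pics/top.png

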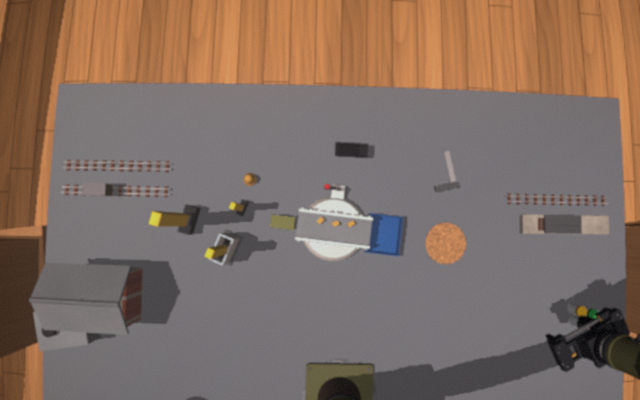

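View pics/side.png

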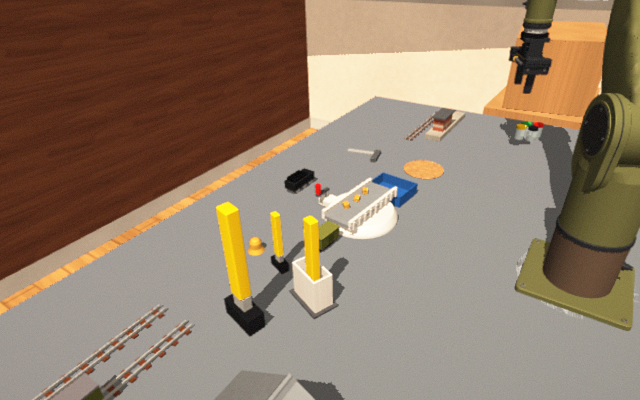

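```bash
python3 - <<'E'
from h import *
def seg(n,lo,hi,zlo,zhi,box=None,name=""):
    hsv=cv2.cvtColor(P[n],cv2.COLOR_RGB2HSV); m=cv2.inRange(hsv,lo,hi)>0
    W=C[n]; m&=(W[...,2]>zlo)&(W[...,2]<zhi)&(D[n]>0)
    if box: m&=(W[...,0]>box[0])&(W[...,0]<box[1])&(W[...,1]>box[2])&(W[...,1]<box[3])
    k,l,st,ce=cv2.connectedComponentsWithStats(m.astype(np.uint8))
    for i in range(1,k):
        if st[i,4]>8:
            q=W[l==i]; r=cv2.minAreaRect(q[:,:2].astype(np.float32)*1000)
            print(n,name,st[i,4],"px",ce[i].round(),"mean",q.mean(0).round(4),"z",np.percentile(q[:,2],[2,98]).round(3),"rect",np.round(r[0]),np.round(r[1]),round(r[2],1))
P={};D={};C={}
for n in("top","side"):
    a=np.load(n+".npz"); P[n]=a["p"];D[n]=a["d"]; C[n]=cloud(eyes.calibration(n),D[n])
for n in("top","side"):
    seg(n,(22,150,80),(34,255,255),0.06,0.4,None,"yellow")
    seg(n,(22,150,80),(34,255,255),0.19,0.22,None,"yellowtop")
    seg(n,(8,100,60),(24,255,255),0.045,0.075,(0.3,0.8,-0.2,0.3),"offcut")
    seg(n,(105,120,40),(125,255,255),0.0,0.05,None,"tray")
    seg(n,(5,100,60),(22,255,255),-0.01,0.012,(0.2,0.9,-0.6,0),"pad")
    seg(n,(0,0,90),(180,80,255),0.078,0.1,(0.3,0.8,0.2,0.5),"sleeve rim")
    seg(n,(0,0,50),(180,80,255),0.054,0.066,(0.3,0.8,-0.3,0.3),"kerbs")
    seg(n,(0,0,40),(180,80,255),0.04,0.054,(0.3,0.8,-0.3,0.2),"deck")
    seg(n,(25,50,30),(45,255,255),0.03,0.06,(0.3,0.8,-0.1,0.3),"van")
p=P["top"]; a=cv2.resize(p[170:290,130:260],None,fx=4,fy=4,interpolation=cv2.INTER_CUBIC)
b=cv2.resize(p[170:290,260:330+80],None,fx=4,fy=4,interpolation=cv2.INTER_CUBIC)
save("crop",a); save("crop2",b)
E
```

```text
top yellow 29 px [233. 205.] mean [0.5752 0.3066 0.1492] z [0.145 0.153] rect [575. 307.] [12. 14.] 76.1
top yellow 120 px [155. 218.] mean [0.5355 0.4681 0.2666] z [0.263 0.269] rect [536. 469.] [22. 32.] 76.9
top yellow 64 px [210. 253.] mean [0.4507 0.3494 0.2036] z [0.2   0.206] rect [451. 349.] [18. 23.] 69.3
top yellowtop 64 px [210. 253.] mean [0.4507 0.3494 0.2036] z [0.2   0.206] rect [451. 349.] [18. 23.] 69.3
top offcut 30 px [320. 220.] mean [0.5407 0.0675 0.0592] z [0.055 0.063] rect [541.  68.] [13. 17.] 46.1
top offcut 30 px [335. 223.] mean [0.5328 0.0229 0.0592] z [0.054 0.063] rect [533.  23.] [12. 18.] 1.1
top offcut 30 px [351. 223.] mean [ 0.5327 -0.0239  0.059 ] z [0.056 0.062] rect [533. -24.] [12. 20.] 27.5
top tray 887 px [386. 235.] mean [ 0.5001 -0.138   0.0046] z [0.    0.029] rect [ 502. -128.] [ 97. 116.] 82.7
top pad 1288 px [445. 243.] mean [ 0.4763 -0.3258  0.003 ] z [-0.001  0.007] rect [ 476. -327.] [125. 127.] 0.9
top sleeve rim 115 px [223. 249.] mean [0.453  0.3455 0.0833] z [0.079 0.088] rect [451. 351.] [44. 82.] 70.9
top kerbs 223 px [335. 214
[... 1741 characters left out ...]
45 0.3613 0.0821] z [0.078 0.085] rect [451. 353.] [46. 83.] 68.8
side kerbs 188 px [346. 195.] mean [0.5595 0.0323 0.0573] z [0.054 0.06 ] rect [560.  23.] [218.  14.] 83.7
side kerbs 215 px [372. 205.] mean [0.4752 0.0397 0.057 ] z [0.054 0.06 ] rect [474.  32.] [221.  15.] 83.6
side deck 1305 px [358. 205.] mean [0.5161 0.0435 0.0463] z [0.041 0.053] rect [514.  28.] [224.  97.] 83.3
side deck 45 px [323. 191.] mean [0.6361 0.0306 0.0451] z [0.04  0.049] rect [637.  33.] [52. 13.] 88.0
side van 292 px [327. 231.] mean [0.5264 0.1806 0.042 ] z [0.031 0.046] rect [533. 181.] [73. 41.] 83.8
side van 10 px [254. 241.] mean [0.6615 0.2968 0.0333] z [0.031 0.036] rect [662. 297.] [10.  4.] 23.1
```

View pics/crop.png

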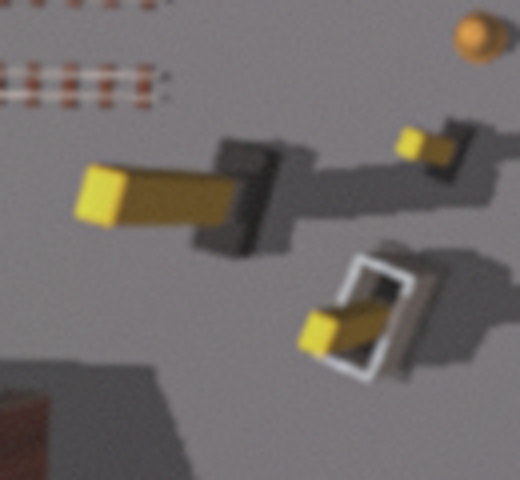

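View pics/crop2.png

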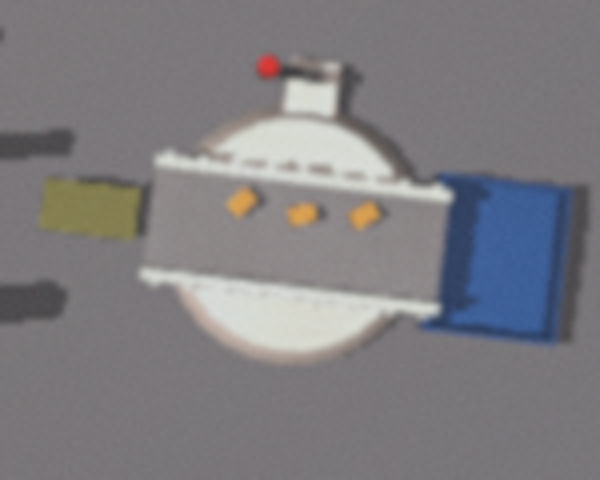

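Candidates for the scraper, by their yellow tops in the top view:
- (155,218): 265 mm tall, the large one
- (233,205): 150 mm tall, the small one
- (210,253): about 200 mm tall, standing in the holder at (223,249), so the middle-sized one

I choose the third, and the close crop confirms it: it stands in the sleeve with its long axis at about -20°. The offcuts are on the deck at (320,220), (335,223) and (351,223). The tray is on the right at (386,235) and the pad at (445,243).

```bash
cat > g.py <<'E'
import sys
from h import *
from scipy.spatial.transform import Rotation as R
# target TCP x y z and world heading (deg) of tool y
def go(x,y,z,yy):
    s=sensors.get_state(); r=R.from_quat(s["eef_rot"]); m=r.as_matrix()
    d=(m.T@(np.array([x,y,z])-s["tool_pos"]))/0.3
    cur=np.degrees(np.arctan2(m[1,1],m[0,1])); t=-((yy-cur+180)%360-180)/360
    print("t",round(s["clock"],2),"pos",s["tool_pos"].round(4),"heading",round(cur,2),"tilt",m[:,2].round(4),"F",s["contact_force"].round(1),"| row",*d.round(4),round(t,4))
if __name__=="__main__": 
    a=list(map(float,sys.argv[1:]))
    for i in range(0,len(a),4): go(*a[i:i+4])
E
python3 g.py 0.5 -0.35 0.33 -20 0.57 0 0.33 20
```

```text
t 0.1 pos [ 0.272  -0.5621  0.238 ] heading -64.17 tilt [-8.0e-04  1.4e-03 -1.0e+00] F [ 0.3 -0.6 -0.2] | row 0.992 -0.3057 -0.3063 -0.1227
t 0.1 pos [ 0.272  -0.5621  0.238 ] heading -64.17 tilt [-8.0e-04  1.4e-03 -1.0e+00] F [ 0.3 -0.6 -0.2] | row 1.7104 -1.2541 -0.3049 -0.2338
```

>>> {"name": "send_rows", "arguments": {
  "rows": "0.99 -0.3 -0.3 -0.12;0.99 -0.3 -0.3 -0.12;0.99 -0.3 -0.3 -0.12;0.99 -0.3 -0.3 -0.12;0.99 -0.3 -0.3 -0.12;0.99 -0.3 -0.3 -0.12;0.99 -0.3 -0.3 -0.12;0.99 -0.3 -0.3 -0.12;0.99 -0.3 -0.3 -0.12;0.99 -0.3 -0.3 -0.12",
  "jaw": -1
}}

```text
clock: 0.93
tool_pos: [0.5021, -0.35, 0.3289]
eef_rot: [0.823, 0.569, 0.001, 0.0]
contact_force: [-0.8, -0.2, 0.8]
opening: 1.0
finger_force: 0.0
```

```bash
python3 g.py 0.57 -0.05 0.33 20 
```

```text
t 0.93 pos [ 0.5021 -0.35    0.3289] heading -20.7 tilt [ 9.e-04  5.e-04 -1.e+00] F [-0.8 -0.2  0.8] | row 1.0154 -0.1418 -0.003 -0.1131
```

>>> {"name": "send_rows", "arguments": {
  "rows": "1 -0.14 0 -0.115;1 -0.14 0 -0.115;1 -0.14 0 -0.115;1 -0.14 0 -0.115;1 -0.14 0 -0.115;1 -0.14 0 -0.115;1 -0.14 0 -0.115;1 -0.14 0 -0.115;1 -0.14 0 -0.115;1 -0.14 0 -0.115"
}}

```text
clock: 1.77
tool_pos: [0.568, -0.0589, 0.328]
eef_rot: [0.571, 0.821, -0.001, -0.0]
contact_force: [-0.8, -1.4, 0.5]
opening: 0.997
finger_force: 0.0
```

```bash
python3 g.py 0.50 0.23 0.33 70 
```

```text
t 1.77 pos [ 0.568  -0.0589  0.328 ] heading 20.35 tilt [-0.0017 -0.002  -1.    ] F [-0.8 -1.4  0.5] | row 0.9817 0.1225 -0.0083 -0.1379
```

>>> {"name": "send_rows", "arguments": {
  "rows": "0.98 0.12 0 -0.138;0.98 0.12 0 -0.138;0.98 0.12 0 -0.138;0.98 0.12 0 -0.138;0.98 0.12 0 -0.138;0.98 0.12 0 -0.138;0.98 0.12 0 -0.138;0.98 0.12 0 -0.138;0.98 0.12 0 -0.138;0.98 0.12 0 -0.138"
}}

```text
clock: 2.6
tool_pos: [0.501, 0.2277, 0.328]
eef_rot: [0.175, 0.985, -0.002, 0.0]
contact_force: [1.2, -0.6, -0.6]
opening: 0.999
finger_force: 0.0
```

```bash
python3 g.py 0.45 0.351 0.30 70; python3 - <<'E'
from h import *
c,p,d=snap("wrist"); np.savez("w.npz",p=p,d=d); save("w",p); print(np.round(c["world_from_camera"],3).tolist())
W=cloud(c,d); hsv=cv2.cvtColor(p,cv2.COLOR_RGB2HSV)
m=(cv2.inRange(hsv,(22,150,80),(34,255,255))>0)&(W[...,2]>.195)&(W[...,2]<.215)
print(m.sum())
if m.sum()>20:
    q=W[m]; print(q.mean(0),cv2.minAreaRect(q[:,:2].astype(np.float32)*1000))
E
```

```text
t 2.6 pos [0.501  0.2277 0.328 ] heading 69.82 tilt [-1.0e-04 -3.3e-03 -1.0e+00] F [ 1.2 -0.6 -0.6] | row 0.3015 0.3275 0.0918 -0.0005
[[0.345, 0.888, 0.305, 0.422], [0.938, -0.326, -0.115, 0.257], [-0.003, 0.326, -0.945, 0.474], [0.0, 0.0, 0.0, 1.0]]
137
[0.45107307 0.34497075 0.20414955] ((450.3285217285156, 344.82611083984375), (27.96673583984375, 13.22552490234375), 10.836153030395508)
```

View pics/w.png

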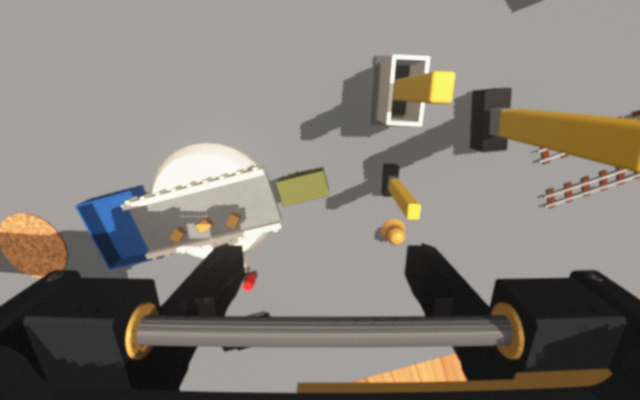

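The wrist view shows the holder rim at about (402,90), with the middle scraper's top face at (442,87) inside it. The large scraper is at right (495,120) and the small one at (400,195). I'll refine the pose by casting these corners.

```bash
python3 - <<'E'
from h import *
a=np.load("w.npz"); p=a["p"]; c=eyes.calibration("wrist")
hsv=cv2.cvtColor(p,cv2.COLOR_RGB2HSV)
roi=np.zeros((400,640),np.uint8); roi[40:135,360:465]=1
y=(cv2.inRange(hsv,(18,120,80),(36,255,255))>0)&(roi>0)
v=hsv[...,2][y]; t,_=cv2.threshold(v.reshape(-1,1),0,255,cv2.THRESH_OTSU)
m=(y&(hsv[...,2]>t)).astype(np.uint8); m=cv2.morphologyEx(m,cv2.MORPH_OPEN,np.ones((5,5),np.uint8))
ct=max(cv2.findContours(m,0,2)[0],key=cv2.contourArea).reshape(-1,2); print(t,cv2.boundingRect(ct),cv2.contourArea(ct))
q=plane(c,ct,.205)[:,:2].astype(np.float32)*1000; print("top",cv2.minAreaRect(q))
w=((hsv[...,2]>185)&(hsv[...,1]<50)&(roi>0)).astype(np.uint8)
ct=np.vstack([k.reshape(-1,2) for k in cv2.findContours(w,0,2)[0] if cv2.contourArea(k)>30]); print(cv2.boundingRect(ct))
q=plane(c,ct,.085)[:,:2].astype(np.float32)*1000; print("rim",cv2.minAreaRect(q))
E
```

```text
193.0 (430, 71, 25, 32) 652.0
top ((449.2070007324219, 349.9260559082031), (19.001977920532227, 24.692588806152344), 68.79916381835938)
(386, 54, 45, 73)
rim ((452.0908203125, 351.2196350097656), (46.41535949707031, 82.35588073730469), 67.81756591796875)
```

```bash
python3 g.py 0.4495 0.3505 0.25 69
```

```text
t 2.65 pos [0.5012 0.2272 0.328 ] heading 69.75 tilt [-1.0e-04 -3.4e-03 -1.0e+00] F [-0.  -0.7 -0.4] | row 0.3044 0.3269 0.2585 0.0021
```

>>> {"name": "send_rows", "arguments": {
  "rows": "0.304 0.327 0.1 0.002;0.304 0.327 0.1 0.002;0.304 0.327 0.1 0.002;0.304 0.327 0.1 0.002;0.304 0.327 0.1 0.002;0.304 0.327 0.258 0.002;0.304 0.327 0.258 0.002;0.304 0.327 0.258 0.002;0.304 0.327 0.258 0.002;0.304 0.327 0.258 0.002"
}}

```text
clock: 3.48
tool_pos: [0.4487, 0.3538, 0.2527]
eef_rot: [0.18, 0.984, 0.001, 0.001]
contact_force: [0.3, 0.3, 0.4]
opening: 0.997
finger_force: 0.0
```

```bash
python3 g.py 0.4495 0.3505 0.151 69
```

```text
t 3.48 pos [0.4487 0.3538 0.2527] heading 69.25 tilt [ 0.0017  0.001  -1.    ] F [0.3 0.3 0.4] | row -0.0059 -0.0098 0.3391 0.0007
```

>>> {"name": "send_rows", "arguments": {
  "rows": "-0.006 -0.01 0 0;-0.006 -0.01 0 0;-0.006 -0.01 0.1 0;-0.006 -0.01 0.2 0;-0.006 -0.01 0.27 0;-0.006 -0.01 0.32 0;-0.006 -0.01 0.339 0;-0.006 -0.01 0.339 0;-0.006 -0.01 0.339 0;-0.006 -0.01 0.339 0"
}}

```text
clock: 4.32
tool_pos: [0.4485, 0.3517, 0.151]
eef_rot: [0.179, 0.984, 0.001, 0.001]
contact_force: [-0.2, 0.8, -0.2]
opening: 0.998
finger_force: 0.0
```

```bash
python3 g.py 0.4495 0.3505 0.151 69; python3 - <<'E'
from h import *
c,p,d=snap("side"); save("s2",cv2.resize(p[140:340,200:440],None,fx=3,fy=3))
E
```

```text
t 4.32 pos [0.4485 0.3517 0.151 ] heading 69.38 tilt [ 0.0017  0.0018 -1.    ] F [-0.2  0.8 -0.2] | row -0.0045 -0.0027 -0.0001 0.0011
```

View pics/s2.png

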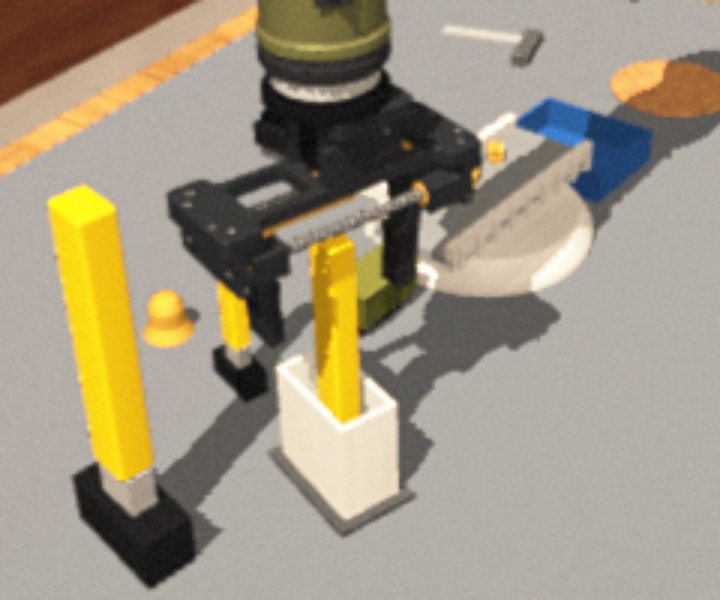

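The crop shows the fingers either side of the yellow handle, at about (265,310) and (402,250), with the handle top at (335,245) just under the gripper body. The holder is undisturbed. I'll close the fingers.

>>> {"name": "send_rows", "arguments": {
  "rows": "-0.004 -0.003 0 0;-0.004 -0.003 0 0;-0.004 -0.003 0 0;-0.004 -0.003 0 0;-0.004 -0.003 0 0;-0.004 -0.003 0 0;-0.004 -0.003 0 0;-0.004 -0.003 0 0;-0.004 -0.003 0 0;-0.004 -0.003 0 0",
  "jaw": 1,
  "force": 30
}}

```text
clock: 5.2
tool_pos: [0.4487, 0.3496, 0.1495]
eef_rot: [0.179, 0.984, -0.0, -0.0]
contact_force: [-0.4, -0.2, -0.6]
opening: 0.268
finger_force: 0.3
```

>>> {"name": "send_rows", "arguments": {
  "rows": "0 0 0 0;0 0 0 0;0 0 0 0;0 0 0 0;0 0 0 0;0 0 0 0"
}}

```text
clock: 5.7
tool_pos: [0.4487, 0.3496, 0.1495]
eef_rot: [0.179, 0.984, -0.0, -0.0]
contact_force: [-0.4, 1.0, -0.5]
opening: 0.223
finger_force: 30.0
```

>>> {"name": "send_rows", "arguments": {
  "rows": "0 0 -0.02 0;0 0 -0.05 0;0 0 -0.09 0;0 0 -0.13 0;0 0 -0.18 0;0 0 -0.23 0;0 0 -0.28 0;0 0 -0.33 0;0 0 -0.37 0;0 0 -0.37 0"
}}

```text
clock: 6.53
tool_pos: [0.4495, 0.351, 0.2639]
eef_rot: [0.179, 0.984, 0.002, 0.002]
contact_force: [0.1, -0.0, -1.9]
opening: 0.227
finger_force: 30.0
```

```bash
python3 - <<'E'
from h import *
c,p,d=snap("side"); save("s3",cv2.resize(p[140:340,200:440],None,fx=3,fy=3))
E
python3 g.py 0.527 0.108 0.26 84.1
```

```text
t 6.58 pos [0.4492 0.3502 0.2623] heading 69.38 tilt [ 0.0024  0.002  -1.    ] F [-0.  -0.2 -1.9] | row -0.5273 -0.6644 0.0068 -0.0409
```

View pics/s3.png

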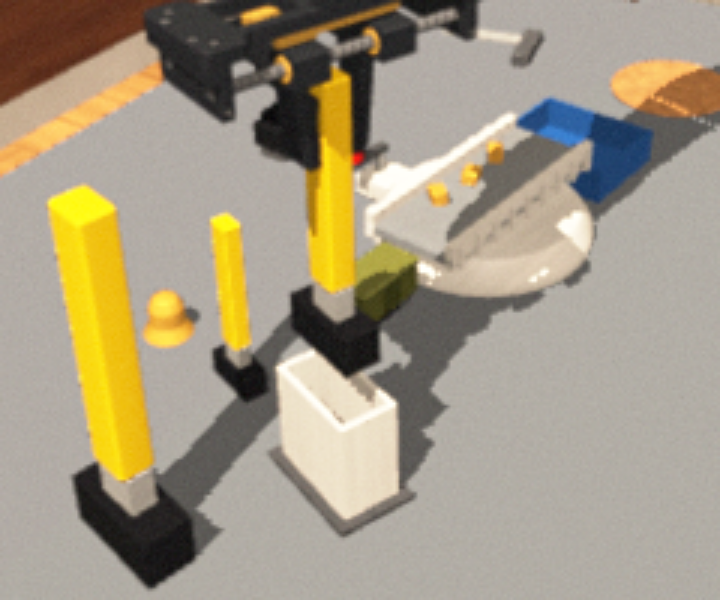

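The crop shows the scraper lifted clear of the holder, its foot at (335,330) above the sleeve at (335,430). The holder has not moved, and the three offcuts are on the deck at (437,193), (470,175) and (495,152).

```bash
python3 g.py 0.5284 0.108 0.262 84.1
```

```text
t 6.58 pos [0.4492 0.3502 0.2623] heading 69.38 tilt [ 0.0024  0.002  -1.    ] F [-0.  -0.2 -1.9] | row -0.5316 -0.6627 0.0002 -0.0409
```

>>> {"name": "send_rows", "arguments": {
  "rows": "-0.07 -0.08 0 0;-0.15 -0.18 0 -0.01;-0.22 -0.28 0 -0.02;-0.3 -0.38 0 -0.03;-0.38 -0.48 0 -0.041;-0.46 -0.57 0 -0.041;-0.51 -0.63 0 -0.041;-0.53 -0.662 0 -0.041;-0.53 -0.662 0 -0.041;-0.53 -0.662 0 -0.041"
}}

```text
clock: 7.42
tool_pos: [0.527, 0.1087, 0.2604]
eef_rot: [0.051, 0.999, 0.001, -0.001]
contact_force: [0.2, 1.2, -1.2]
opening: 0.222
finger_force: 30.0
```

```bash
python3 - <<'E'
from h import *
c,p,d=snap("side"); np.savez("s4.npz",p=p,d=d); 
W=cloud(c,d); hsv=cv2.cvtColor(p,cv2.COLOR_RGB2HSV)
m=(cv2.inRange(hsv,(18,120,60),(36,255,255))>0)&(W[...,2]>.17)&(np.abs(W[...,1]-.11)<.08)
print("handle",W[m].mean(0),np.percentile(W[m],[2,98],axis=0).round(3))
m=(hsv[...,2]<70)&(W[...,2]>.1)&(W[...,2]<.16)&(np.abs(W[...,1]-.11)<.06)&(np.abs(W[...,0]-.53)<.06)
print("foot",m.sum(),cv2.minAreaRect(W[m][:,:2].astype(np.float32)*1000),np.percentile(W[m],[2,98],axis=0).round(3))
E
python3 g.py 0.5284 0.108 0.1945 84.1
```

```text
handle [0.16194609 0.07725086 0.30612875] [[-0.043  0.041  0.174]
 [ 0.54   0.145  0.539]]
foot 330 ((526.2905883789062, 113.83075714111328), (28.18185806274414, 65.04576873779297), 88.66777801513672) [[0.494 0.102 0.117]
 [0.558 0.127 0.145]]
t 7.47 pos [0.5268 0.11   0.2607] heading 84.3 tilt [-4.0e-04  1.9e-03 -1.0e+00] F [-0.9  0.5 -0.9] | row -0.0061 -0.0065 0.2206 0.0006
```

>>> {"name": "send_rows", "arguments": {
  "rows": "-0.006 -0.006 0 0;-0.006 -0.006 0.05 0;-0.006 -0.006 0.1 0;-0.006 -0.006 0.14 0;-0.006 -0.006 0.17 0;-0.006 -0.006 0.19 0;-0.006 -0.006 0.205 0;-0.006 -0.006 0.215 0;-0.006 -0.006 0.22 0;-0.006 -0.006 0.22 0"
}}

```text
clock: 8.3
tool_pos: [0.5294, 0.1059, 0.1947]
eef_rot: [0.051, 0.999, 0.0, 0.0]
contact_force: [-0.8, 0.7, -2.7]
opening: 0.226
finger_force: 30.0
```

```bash
python3 - <<'E'
from h import *
c,p,d=snap("side"); save("s5",cv2.resize(p[140:260,260:440],None,fx=4,fy=4))
E
python3 g.py 0.5078 -0.091 0.1945 84.1
```

```text
t 8.35 pos [0.5295 0.106  0.1949] heading 84.14 tilt [ 6.e-04  2.e-04 -1.e+00] F [ 0.   0.2 -1.7] | row 0.0049 -0.6605 0.0011 0.0001
```

View pics/s5.png

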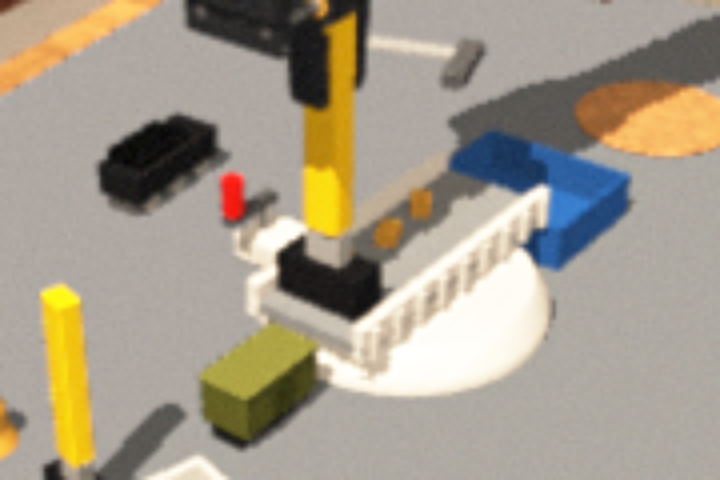

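The crop shows the foot at (330,275) seated between the kerbs, with two offcuts visible ahead of it at (388,233) and (420,203). The wrist force is only the scraper's weight. I'll sweep now.

>>> {"name": "send_rows", "arguments": {
  "rows": "0 -0.02 0 0;0 -0.04 0 0;0 -0.07 0 0;0.001 -0.1 0 0;0.001 -0.13 0 0;0.001 -0.16 0 0;0.001 -0.19 0 0;0.002 -0.22 0 0;0.002 -0.25 0 0;0.002 -0.28 0 0"
}}

```text
clock: 9.18
tool_pos: [0.52, 0.0214, 0.1946]
eef_rot: [0.051, 0.999, -0.0, 0.0]
contact_force: [0.2, 0.1, -2.1]
opening: 0.228
finger_force: 30.0
```

```bash
python3 g.py 0.5078 -0.091 0.1945 84.1
```

```text
t 9.18 pos [0.52   0.0214 0.1946] heading 84.14 tilt [ 1.e-04 -0.e+00 -1.e+00] F [ 0.2  0.1 -2.1] | row 0.0023 -0.3767 0.0005 0.0001
```

>>> {"name": "send_rows", "arguments": {
  "rows": "0 -0.03 0 0;0 -0.06 0 0;0.001 -0.09 0 0;0.001 -0.12 0 0;0.001 -0.15 0 0;0.001 -0.18 0 0;0.002 -0.21 0 0;0.002 -0.24 0 0;0.002 -0.27 0 0;0.002 -0.3 0 0"
}}

```text
clock: 10.02
tool_pos: [0.5102, -0.0682, 0.1946]
eef_rot: [0.051, 0.999, -0.0, -0.0]
contact_force: [-0.2, -0.9, -1.6]
opening: 0.224
finger_force: 30.0
```

>>> {"name": "send_rows", "arguments": {
  "rows": "0 -0.02 0 0;0 -0.04 0 0;0 -0.06 0 0;0 -0.08 0 0;0 -0.08 0 0;0 -0.08 0 0"
}}

```text
clock: 10.52
tool_pos: [0.5079, -0.0912, 0.1946]
eef_rot: [0.051, 0.999, 0.0, -0.0]
contact_force: [-0.2, -0.0, -2.6]
opening: 0.222
finger_force: 30.0
```

```bash
python3 g.py 0.476 -0.327 0.262 50; python3 - <<'E'
from h import *
for n in("side","top"):
    c,p,d=snap(n); W=cloud(c,d); hsv=cv2.cvtColor(p,cv2.COLOR_RGB2HSV)
    m=(cv2.inRange(hsv,(8,100,50),(26,255,255))>0)&(W[...,1]>-.24)&(W[...,1]<.15)&(W[...,0]>.4)&(W[...,0]<.62)
    k,l,st,ce=cv2.connectedComponentsWithStats(m.astype(np.uint8))
    for i in range(1,k):
        if st[i,4]>5: print(n,st[i,4],ce[i].round(),W[l==i].mean(0).round(3))
    if n=="side": save("s6",cv2.resize(p[120:260,280:460],None,fx=4,fy=4))
E
```

```text
t 10.52 pos [ 0.5079 -0.0912  0.1946] heading 84.11 tilt [-0.e+00  1.e-04 -1.e+00] F [-0.2 -0.  -2.6] | row 0.0251 -0.7926 -0.2248 0.0948
side 113 [379.   6.] [ 0.534 -0.06   0.516]
side 1317 [395.  39.] [ 0.491 -0.066  0.448]
side 581 [388. 139.] [ 0.5   -0.082  0.19 ]
side 27 [379. 104.] [ 0.521 -0.061  0.29 ]
top 14 [379. 218.] [ 0.552 -0.106  0.072]
top 24 [375. 227.] [ 0.526 -0.059  0.291]
top 7 [448. 230.] [ 0.525 -0.13   0.581]
top 17 [373. 239.] [ 0.498 -0.055  0.29 ]
top 6 [458. 244.] [ 0.504 -0.145  0.586]
top 6 [462. 250.] [ 0.495 -0.152  0.583]
```

View pics/s6.png

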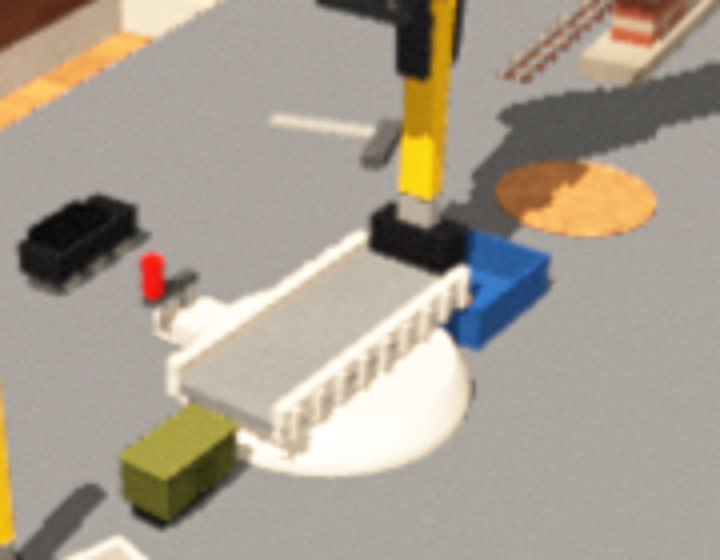

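The crop shows the deck bare behind the foot at (420,235), with the foot now over the tray at (500,285). I'll lift straight up and check the tray numerically.

>>> {"name": "send_rows", "arguments": {
  "rows": "0 -0.01 -0.01 0;0 -0.02 -0.03 0;0 -0.02 -0.07 0;0 -0.02 -0.12 0;0 -0.02 -0.17 0;0 -0.02 -0.22 0;0 -0.02 -0.22 0"
}}

```text
clock: 11.2
tool_pos: [0.5092, -0.0963, 0.2642]
eef_rot: [0.051, 0.999, 0.0, 0.003]
contact_force: [0.4, -0.0, -1.7]
opening: 0.224
finger_force: 30.0
```

```bash
python3 g.py 0.476 -0.327 0.262 50; cat > chk.py <<'E'
from h import *
for n in("side","top"):
    c,p,d=snap(n); W=cloud(c,d); hsv=cv2.cvtColor(p,cv2.COLOR_RGB2HSV)
    m=(cv2.inRange(hsv,(6,80,35),(30,255,255))>0)&(W[...,1]>-.24)&(W[...,1]<.15)&(W[...,0]>.4)&(W[...,0]<.62)&(W[...,2]<.1)
    k,l,st,ce=cv2.connectedComponentsWithStats(m.astype(np.uint8))
    for i in range(1,k):
        if st[i,4]>3: print(n,st[i,4],ce[i].round(),W[l==i].mean(0).round(3),"deck",((W[l==i].mean(0)[:2]-[.518,.0265])@np.array([[.9947,.103],[-.103,.9947]])).round(3))
E
python3 chk.py
```

```text
t 11.2 pos [ 0.5092 -0.0963  0.2642] heading 84.15 tilt [ 0.0063 -0.     -1.    ] F [ 0.4 -0.  -1.7] | row 0.0319 -0.7764 0.0065 0.0949
side 15 [330. 222.] [0.549 0.134 0.033] deck [0.02 0.11]
top 15 [293. 221.] [0.536 0.147 0.045] deck [0.005 0.122]
top 11 [379. 217.] [ 0.553 -0.114  0.017] deck [ 0.049 -0.136]
```

>>> {"name": "send_rows", "arguments": {
  "rows": "0 -0.06 0 0.01;0.01 -0.15 0 0.02;0.01 -0.25 0 0.03;0.02 -0.35 0 0.045;0.02 -0.45 0 0.06;0.03 -0.55 0 0.075;0.03 -0.65 0 0.09;0.03 -0.73 0 0.095;0.032 -0.775 0 0.095;0.032 -0.775 0 0.095"
}}

```text
clock: 12.13
tool_pos: [0.4719, -0.3316, 0.259]
eef_rot: [0.345, 0.938, -0.001, -0.001]
contact_force: [1.2, -0.0, -2.0]
opening: 0.225
finger_force: 30.0
```

```bash
python3 chk.py; python3 - <<'E'
from h import *
c,p,d=snap("top"); W=cloud(c,d); hsv=cv2.cvtColor(p,cv2.COLOR_RGB2HSV)
for n in("side","top"):
    c=eyes.calibration(n); a=np.load(n+".npz"); p=a["p"]; hsv=cv2.cvtColor(p,cv2.COLOR_RGB2HSV)
    m=cv2.inRange(hsv,(5,100,60),(22,255,255)); u=proj(c,[.476,-.327,.004])[0]
    k,l,st,ce=cv2.connectedComponentsWithStats(m); i=l[int(u[1]),int(u[0])]
    ct=cv2.findContours((l==i).astype(np.uint8),0,1)[0][0].reshape(-1,2)
    print(n,"pad",cv2.minEnclosingCircle(plane(c,ct,.004)[:,:2].astype(np.float32)*1000))
E
python3 g.py 0.476 -0.327 0.16 50
```

```text
side 20 [331. 222.] [0.545 0.135 0.034] deck [0.015 0.111]
top 16 [293. 222.] [0.534 0.147 0.046] deck [0.004 0.122]
top 27 [379. 218.] [ 0.549 -0.114  0.014] deck [ 0.045 -0.136]
top 18 [376. 229.] [ 0.517 -0.103  0.022] deck [ 0.012 -0.129]
top 27 [376. 241.] [ 0.479 -0.105  0.016] deck [-0.025 -0.135]
side pad ((476.5625305175781, -318.85052490234375), 67.51757049560547)
top pad ((476.59552001953125, -325.9389953613281), 64.1538314819336)
t 12.28 pos [ 0.4741 -0.3256  0.2601] heading 50.05 tilt [-6.0e-04  1.8e-03 -1.0e+00] F [-0.2 -0.2 -2. ] | row -0.0084 0.0003 0.3337 0.0001
```

All three offcuts are in the tray, at deck y of about -0.13, and resting low. Next I'll set the scraper down on the pad.

>>> {"name": "send_rows", "arguments": {
  "rows": "-0.008 0 0.03 0;-0.008 0 0.08 0;-0.008 0 0.14 0;-0.008 0 0.2 0;-0.008 0 0.26 0;-0.008 0 0.3 0;-0.008 0 0.33 0;-0.008 0 0.35 0;-0.008 0 0.357 0;-0.008 0 0.357 0"
}}

```text
clock: 13.12
tool_pos: [0.4761, -0.3286, 0.1535]
eef_rot: [0.342, 0.94, 0.0, 0.0]
contact_force: [-0.4, -0.3, -1.3]
opening: 0.223
finger_force: 30.0
```

```bash
python3 g.py 0.4765 -0.326 0.1485 50
```

```text
t 13.12 pos [ 0.4761 -0.3286  0.1535] heading 49.98 tilt [ 2.e-04  0.e+00 -1.e+00] F [-0.4 -0.3 -1.3] | row 0.0047 0.0075 0.0166 -0.0001
```

>>> {"name": "send_rows", "arguments": {
  "rows": "0 0 0.004 0;0 0 0.008 0;0 0 0.012 0;0 0 0.014 0;0 0 0.016 0;0 0 0.016 0;0 0 0.016 0"
}}

```text
clock: 13.7
tool_pos: [0.4759, -0.3289, 0.1488]
eef_rot: [0.342, 0.94, -0.0, 0.0]
contact_force: [0.2, -0.6, -1.2]
opening: 0.223
finger_force: 30.0
```

Still no contact, so I'll inch down further.

>>> {"name": "send_rows", "arguments": {
  "rows": "0 0 0.002 0;0 0 0.003 0;0 0 0.004 0;0 0 0.004 0;0 0 0.004 0"
}}

```text
clock: 14.12
tool_pos: [0.4761, -0.3288, 0.1485]
eef_rot: [0.342, 0.94, -0.0, 0.0]
contact_force: [-2.0, 0.4, 6.5]
opening: 0.227
finger_force: 30.0
```

>>> {"name": "send_rows", "arguments": {
  "rows": "0 0 -0.001 0;0 0 -0.001 0;0 0 -0.001 0;0 0 -0.001 0;0 0 -0.001 0;0 0 -0.001 0;0 0 -0.001 0;0 0 -0.001 0;0 0 -0.001 0;0 0 -0.001 0",
  "jaw": -1
}}

```text
clock: 14.95
tool_pos: [0.4759, -0.3288, 0.1478]
eef_rot: [0.342, 0.94, 0.0, 0.0]
contact_force: [-0.2, 0.6, -0.3]
opening: 0.956
finger_force: 0.0
```

>>> {"name": "send_rows", "arguments": {
  "rows": "0 0 -0.02 0;0 0 -0.08 0;0 0 -0.16 0;0 0 -0.25 0;0 0 -0.35 0;0 0 -0.45 0;0 0 -0.55 0;0 0 -0.6 0;0 0 -0.6 0;0 0 -0.6 0"
}}

```text
clock: 15.78
tool_pos: [0.476, -0.3288, 0.3286]
eef_rot: [0.342, 0.94, -0.0, 0.001]
contact_force: [0.2, 0.6, -1.4]
opening: 0.999
finger_force: 0.0
```

>>> {"name": "send_rows", "arguments": {
  "rows": "-0.1 -0.1 0 0;-0.2 -0.2 0 0;-0.3 -0.3 0 0;-0.4 -0.4 0 0;-0.4 -0.4 0 0;-0.4 -0.4 0 0"
}}

```text
clock: 16.28
tool_pos: [0.4887, -0.5004, 0.3244]
eef_rot: [0.345, 0.939, 0.0, -0.002]
contact_force: [-0.5, 0.8, -0.7]
opening: 1.001
finger_force: 0.0
```

```bash
python3 g.py 0.4765 -0.326 0.3 50; python3 chk.py; python3 - <<'E'
from h import *
c,p,d=snap("side"); save("fin",cv2.resize(p[60:340,220:500],None,fx=2,fy=2))
E
```

```text
t 16.28 pos [ 0.4887 -0.5004  0.3244] heading 49.67 tilt [-0.0035  0.0019 -1.    ] F [-0.5  0.8 -0.7] | row 0.4071 0.417 0.0826 -0.0009
side 18 [332. 223.] [0.542 0.137 0.035] deck [0.013 0.112]
top 14 [293. 221.] [0.536 0.147 0.045] deck [0.005 0.122]
top 27 [379. 219.] [ 0.549 -0.114  0.014] deck [ 0.045 -0.136]
top 18 [376. 229.] [ 0.517 -0.103  0.022] deck [ 0.012 -0.129]
top 27 [376. 241.] [ 0.479 -0.105  0.015] deck [-0.025 -0.135]
```

View pics/fin.png

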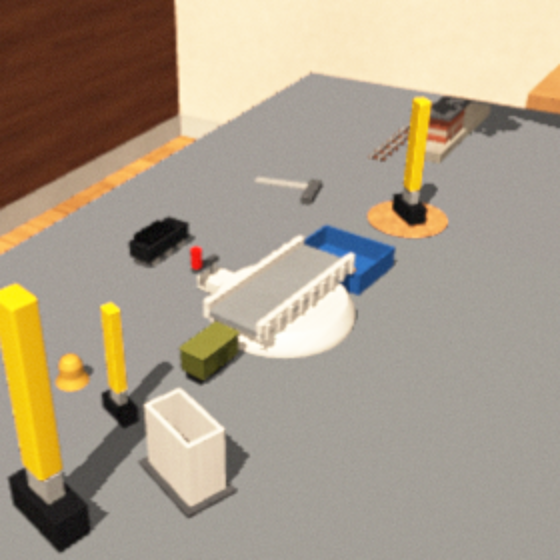

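The final view shows the scraper upright on the pad at (410,210), wholly within it. The deck is bare, and the holder at (185,450) and the bystanders are where they were. The top view puts all three offcuts in the tray.

```bash
python3 -c "
from plant import finish_job; print(finish_job())"
```

```text
the job is handed in; nothing more can be done
None
```

I handed the job in at about 16 s: all three offcuts are swept into the tray, the scraper stands released and upright within the cork pad, and the holder, van, tender, dome and square look undisturbed in the final picture.

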